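# Locate a circuit board in the board holder and close the rail on it

## Robot

A 6-joint arm with a two-finger parallel gripper is mounted at the origin on the work surface. World frame = base frame: x ahead of the robot, y to its left, z up, the work surface at z = 0. Lengths are in mm, angles in rad, forces in N, time in s.
With the tool pointing down it reaches from about 350 to 875 mm from the base axis. Payload 4.2 kg.
Tool frame: the origin (TCP) lies midway between the tips of the shut fingers; the grasp point (between the pads) lies 19 mm behind it (arm.tcp_to_grasp is the distance from the TCP to the grasp point, in mm); z points along the fingers, y is the line along which they close (so a half turn about z gives the same grasp; the last joint's range is limited). The gripper opens to 85 mm and grips with 20 to 120 N. Pads are 22 mm wide; open, the fingers measure 114 mm over their backs; the gripper's body (76 mm by 85 mm) begins 54 mm behind the grasp point. The pads swing forward as they close: fully open they stand 13 mm farther back than shut.
Start: joints at [-0.983, 0.385, 0.008, 0, -1.194, -0.259], TCP at [201.832, -591.492, 198.412] pointing down, gripper open.
Joint ranges: [-3.14, 3.14], [-1.21, 2.06], [-1.07, 1.41], [-3.16, 2.05], [-2.99, -0.16], [-3.1, 3.1]. Speed limits (rad/s): [2.79, 2.79, 3.14, 3.14, 3.14, 3.14].

## Interface

Orientations are given as a unit quaternion [x, y, z, w].
In Python, from bench import arm, get_image gives the robot as it stands.
- The arm moves only by the tool drive_tool, never from a script. Its argument "deltas" is a list of rows, each a list of 2 entries, a list of its own where there are three numbers: the shift along the tool's x, y, z in cm, then the turn, a rotation vector about the tool's x, y, z in degrees. In form: [[[x, y, z], [ax, ay, az]], ...]. A call has 1 to 12 rows; each row shifts and turns the commanded pose from where the row before left it, along the tool's axes as they then stand; what a row does not reach is not made up. A row lasts 1/10 s, in which the tool goes at most 50 mm and 8.59 degrees, less where a joint would pass 70% of its speed; a pose out of reach is approached as far as the arm can. A call with a gripper value outside its range is refused whole. "claw" is the finger opening in cm, from 0 to 8.54, set as the call begins (left out, the last holds). The fingers move at their own pace and stop on an object; the grip force is fixed at half the most. Time passes only in rows, so rows that do not move let the fingers close. It gives the time, the measured TCP pose, the force, the opening and the grip force at its end, in the units of the state.
- arm.read_state(): the state, without advancing time (a new reading comes with each control period).
- get_image(name): name is "scene" or "top"; returns a dict with "img" (400x640x3 uint8, red, green, blue), "fx", "fy", "cx", "cy" (pixels), "eye" and "orientation" of the camera in the world. Camera axes: x right, y down, z forward; pixel columns grow to the right and rows downward; lengths in mm; the calibration is good to about 2 mm. A picture is of the moment at which its call begins. There is no depth.
- arm.job_done(): hands the job in; it is judged then, once.
The state is a dict: "clock": time; "joints": joint angles; "joint_vel": joint speeds; "joint_efforts": joint torques, N m; "position": TCP position; "ee_rot": TCP orientation; "contact_force": force on the tool from outside, world axes, zero at the start; "wrist_torque": the same for the moment, N m; "gripper_width": finger opening in mm; "grasp_force": force on a finger pad.
Only numpy, scipy, OpenCV 4.12 (cv2) and the standard library are available. Lean on these libraries where they do the work, as an engineer would, in place of code of your own. Each camera call takes 0.05 s, during which the arm holds its last target. There are 200 camera calls.

## Task

Set the circuit board up in the board holder for repair: push it gently along the bed until it lies flush against both the fixed far rail and the blue end stop, and push the sliding rail (orange strip) up against the board so that it is held between the two rails. Only push with the fingers: do not pick the board up, and leave the motor module, the screwdriver and the bracket beside the holder alone.

Things in the scene. Friction and masses are not known exactly. Their poses are not given: they have to be found in the camera images.
- holder: Board holder fixed on the bench, turned up to 0.3 rad: grey flat bed 270 (x) by 340 mm (y), spanning holder x -150 to +120, y -170 to +170 mm; bed top 10 mm above the bench. Origin at bench height; x points from the sliding rail to the fixed rail (away from the robot), y left, z up. 8 mm shafts run along x at y = -155 and +155 mm, 13 mm above the bed, from 22 mm tall blocks at x = -142 mm.
- fixed_face (a point): Middle of the fixed rail's flat front face, 9 mm above the bed, at holder x = +85, y = 0 mm; holder's axes. The fixed rail is an aluminium bar along the whole far end of the bed, its top 18 mm above the bed. The board's +x edge belongs flat against this face.
- stop_face (a point): Point on the flat face of the end stop, 7 mm above the bed, at holder x = +47.5, y = +100 mm; holder's axes. The stop is a blue block on the bed; this face looks to holder -y and spans holder x +10 to +85 mm, its top 14 mm above the bed. The board's +y edge belongs flat against it.
- slide_rail (a joint): Travel of the sliding rail along holder +x, m: 0 = fully back (nearest the robot), up to 0.14. Its front face is at holder x = -105 mm plus this value, so it meets the board pushed home at 0.100. It slides stiffly (about 3 N, plus 15 N per m/s) and stays where it is left; push it on its back face.
- slide_face (a point): Middle of the sliding rail's flat front face (it looks to holder +x), 9 mm above the bed. The rail is an aluminium bar with an orange strip on top, 20 mm thick (back face 20 mm behind this point), 280 mm long in y, top 18 mm above the bed; at each end a black bearing block, 34 x 26 mm, 26 mm tall, on a shaft at holder y = -155 and +155 mm.
- board: Loose green circuit board flat on the bed, components up, 90 (x) by 120 (y) by 2 mm, 0.11 to 0.22 kg, origin at the centre of its underside, axes within 0.25 rad of the holder's. Pushed home its origin is at holder x = +40, y = +40, z = +10 mm. Its tallest parts reach 16 mm above the bed.
- long_header (a point): Middle of the outer face (looking to board -x) of the long black pin header, 7.5 mm above the bed, at board x = -40.5, y = 0 mm; board's axes. The header stands along the board's -x edge, 4.5 mm inside it, 80 mm long in y, 9 mm thick, top 13 mm above the bed. Good to push on.
- short_header (a point): Middle of the outer face (looking to board -y) of the short black pin header, 7.5 mm above the bed, at board x = 0, y = -55.5 mm; board's axes. The header stands along the board's -y edge, 4.5 mm inside it, 50 mm long in x, 9 mm thick, top 13 mm above the bed. Good to push on.
- feeder: Bystander: loose black motor module, 115 x 60 mm, 50 mm tall, on the bench to the left (+y) of the holder; origin at the centre of its underside.
- screwdriver: Bystander: loose screwdriver lying on the bench to the right (-y) of the holder, roughly along x, about 0.2 m long; origin on its underside.
- bracket: Bystander: loose U-shaped aluminium bracket, 60 x 40 mm, 42 mm tall, on the bench to the right (-y) and far end of the holder; origin at the centre of its underside.
Things that resemble listed ones, but are neither listed nor needed, are in the scene too. Of the things like the board, leave any that is pink or white; of the rest the larger one is meant.

How it is judged:
By the outcome, as a careful person would: the job done as asked, in the order asked, and still so for the second after the job is handed in, with the robot touching nothing.
It also fails if it takes over 48 s, if anything falls off the work surface, if the arm or the gripper's body presses on something with over 40 N, if the wrist force passes 120 N, or if a joint passes its speed limit or range.

## Working session

There is one attempt and no reset: what is moved stays moved. The work goes in short steps, Python scripts to look and compute and a tool call to move; the robot and the scene stay as the last step left them, time stands still between calls to the robot, and variables do not carry over. Pictures are saved under pics/ and viewed, at most 10 in all, crops included, and the job is handed in when it is done.

Besides the shell and the picture viewer there is one more tool, called after ">>>" by a JSON object that holds its "op" and its "data", one argument or row to a line. drive_tool: Moves the arm, as the interface text tells. Its arguments: {"type":"object","properties":{"deltas":{"type":"array"},"claw":{"type":"number"}},"required":["deltas"]}

```bash
mkdir -p pics; ls; python3 - <<'E'
from bench import arm,get_image
import cv2
for n in("scene","top"):
    d=get_image(n);cv2.imwrite(f"pics/{n}0.png",d["img"][:,:,::-1]);print(n,{k:v for k,v in d.items() if k!="img"})
print(arm.read_state())
E
```

```text
pics
scene {'fx': 427.29097651790937, 'fy': 427.29097651790937, 'cx': 320.03560802426483, 'cy': 206.994561731108, 'eye': array([1213.20446347,  324.98552966,  630.42215188]), 'orientation': array([ 0.47856327,  0.77496919, -0.3488573 , -0.22067746])}
top {'fx': 466.28084722184667, 'fy': 466.28084722184667, 'cx': 318.09973038868304, 'cy': 198.49265644544673, 'eye': array([516.0688951 ,  10.26272657, 949.89387915]), 'orientation': array([-0.69990698,  0.71355147, -0.01747999,  0.02586446])}
{'clock': 0.1, 'joints': array([-9.83436641e-01,  3.85458808e-01,  6.76274261e-03, -4.34359947e-04,
       -1.19396715e+00, -2.58596769e-01]), 'joint_vel': array([-0.0006884 , -0.00114961,  0.00093744,  0.00255815,  0.00013482,
       -0.00060396]), 'joint_efforts': array([-5.75399317e-04, -3.93319166e+01,  1.88929528e+01,  4.19801071e+00,
       -2.57580992e-03,  5.18830461e-06]), 'position': array([ 201.62272421, -590.97650223,  197.44379629]), 'ee_rot': array([-1.63563059e-01,  9.86532419e-01,  9.34042216e-04, -1.99081689e-04]), 'contact_force': array([-0.38007436,  0.1801755 ,  0.2418259 ]), 'wrist_torque': array([ 0.0408389 , -0.01726769, -0.00453519]), 'grasp_force': 0.0, 'gripper_width': 85.26991299283638}
```

View pics/top0.png

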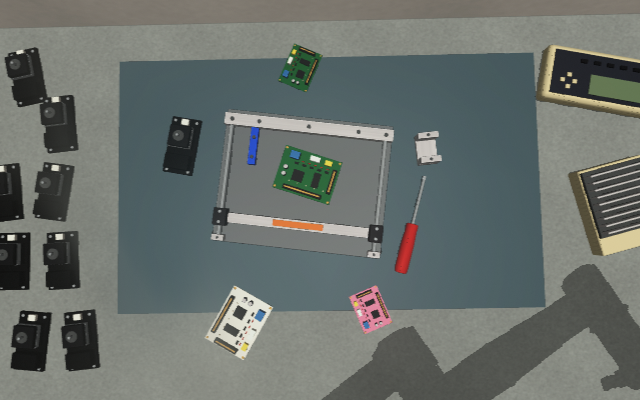

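View pics/scene0.png

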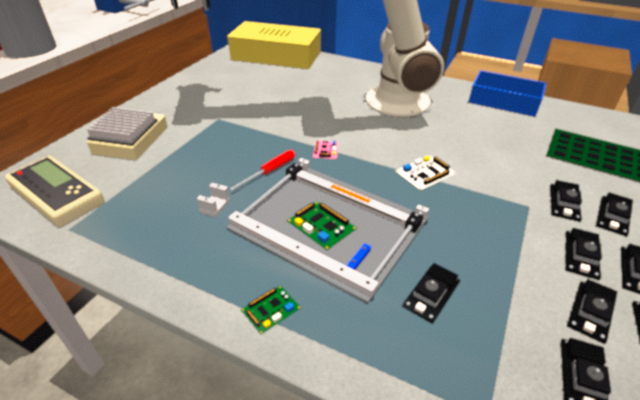

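The top view shows the holder in the middle. The fixed rail runs from (226,112) to (392,138), the blue stop is at (253,146), the board is near (308,174), and the orange strip is at (298,225). The decoys lie outside the holder: a small green board at (299,67), a white one and a pink one.

```bash
cat > h.py <<'E'
import numpy as np,cv2
from scipy.spatial.transform import Rotation as R
from bench import arm,get_image
def cast(d,px,z):
    px=np.atleast_2d(px).astype(float)
    r=np.c_[(px[:,0]-d["cx"])/d["fx"],(px[:,1]-d["cy"])/d["fy"],np.ones(len(px))]
    w=R.from_quat(d["orientation"]).apply(r);e=d["eye"]
    return e+w*((z-e[2])/w[:,2])[:,None]
def proj(d,P):
    c=R.from_quat(d["orientation"]).inv().apply(np.atleast_2d(P)-d["eye"])
    return np.c_[c[:,0]/c[:,2]*d["fx"]+d["cx"],c[:,1]/c[:,2]*d["fy"]+d["cy"]]
def masks(d,roi=(215,100,400,265)):
    h=cv2.cvtColor(d["img"],cv2.COLOR_RGB2HSV);x0,y0,x1,y1=roi
    k=np.zeros(h.shape[:2],np.uint8);k[y0:y1,x0:x1]=255
    f=lambda a,b:cv2.inRange(h,a,b)&k
    return dict(green=f((45,90,40),(80,255,255)),blue=f((108,150,60),(125,255,255)),orange=f((5,150,150),(18,255,255)),white=f((0,0,165),(180,40,255)))
def big(m):
    c=max(cv2.findContours(m,cv2.RETR_EXTERNAL,cv2.CHAIN_APPROX_NONE)[0],key=cv2.contourArea);return c[:,0,:]
def rect(d,m,z):
    (c,s,a)=cv2.minAreaRect(cast(d,big(m),z)[:,:2].astype(np.float32));return np.round(c,1),np.round(s,1),round(a,1)
E
python3 - <<'E'
from h import *
d=get_image("top");m=masks(d)
g=cv2.morphologyEx(m["green"],cv2.MORPH_CLOSE,np.ones((9,9),np.uint8))
print("board",rect(d,g,12))
b=m["blue"].copy();b[:,265:]=0;print("stop",rect(d,b,24))
print("orange",rect(d,m["orange"],28))
w=m["white"].copy();w[145:]=0;print("rail",rect(d,w,28))
w=m["white"].copy();w[:205]=0;print("slide",rect(d,w|m["orange"],28))
cv2.imwrite("pics/top1.png",cv2.resize(d["img"][100:265,215:400,::-1],None,fx=4,fy=3.6,interpolation=cv2.INTER_CUBIC))
E
```

```text
board (array([623.3,  42.6]), array([119.1,  89.9]), 71.1)
stop (array([682.4, 149.5]), array([14.9, 75. ]), 82.6)
orange (array([521.8,  62.6]), array([97.8, 11.5]), 82.6)
rail (array([718. ,  36.7]), array([338.5,  23.1]), 82.6)
slide (array([521.5,  62.3]), array([278.4,  18.7]), 82.6)
```

View pics/top1.png

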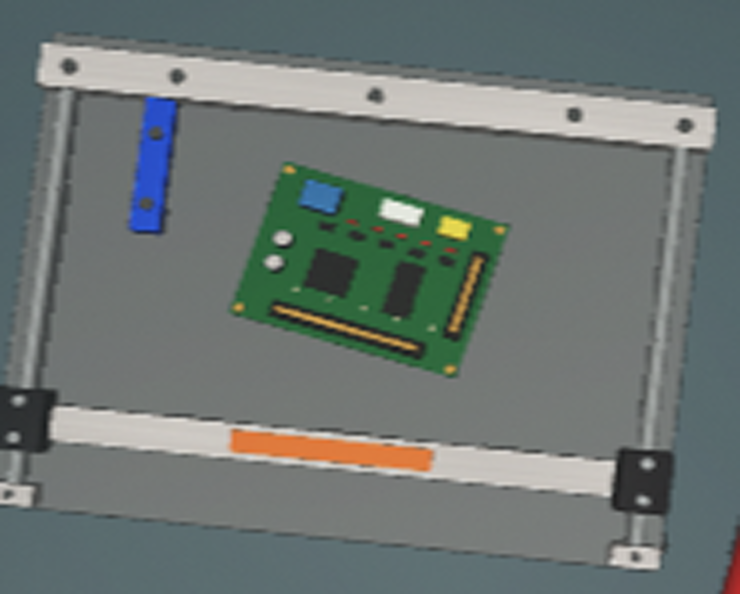

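The measured sizes match the given ones: board 119x90, stop 15x75, rail 278 long. Writing the holder frame and a move helper next.

```bash
cat >> h.py <<'E'
PSI=-7.4;a=np.radians(PSI);EX=np.array([np.cos(a),np.sin(a)]);EY=np.array([-EX[1],EX[0]])
O=np.array([682.4,149.5])-47.5*EX-107.5*EY
def toh(p):p=np.asarray(p)[:2]-O;return np.round([p@EX,p@EY],1)
def need(hx,hy,z,heading):
    "tool-frame delta (cm) now, and turn about tool z (deg), to reach holder pt, z, tool-y heading in holder deg"
    s=arm.read_state();r=R.from_quat(s["ee_rot"]);ty=r.apply([0,1,0]);tz=r.apply([0,0,1])
    h=np.degrees(np.arctan2(ty[1],ty[0]));p=O+hx*EX+hy*EY
    dl=r.inv().apply(np.r_[p,z]-s["position"])/10
    turn=-((heading+PSI-h+180)%360-180)
    print("delta cm",np.round(dl,2),"turn z",round(turn,1),"tz",np.round(tz,3),"now holder",toh(s["position"]),np.round(s["position"],1),"F",np.round(s["contact_force"],1),"t",s["clock"],"w",round(s["gripper_width"],1))
E
python3 - <<'E'
from h import *
print(O,toh([521.65,62.4]),toh([623.3,42.6]));need(-67,-3,150,90)
E
```

```text
[621.45009315  49.01314088] [-100.7    0.4] [ 2.7 -6.1]
delta cm [-54.25  49.71   4.84] turn z 26.2 tz [-0.001  0.002 -1.   ] now holder [-333.9 -688.8] [ 201.6 -591.   197.6] F [ 0.1 -0.2  0.3] t 0.15 w 85.5
```

>>> {"op": "drive_tool", "data": {
  "deltas": [
    [[-3,2.8,0.2],[0,0,0]],
    [[-3,2.8,0.2],[0,0,0]],
    [[-3,2.8,0.2],[0,0,0]],
    [[-3,2.8,0.2],[0,0,0]],
    [[-3,2.8,0.2],[0,0,0]],
    [[-3,2.8,0.2],[0,0,0]],
    [[-3,2.8,0.2],[0,0,0]],
    [[-3,2.8,0.2],[0,0,0]],
    [[-3,2.8,0.2],[0,0,0]],
    [[-3,2.8,0.2],[0,0,0]],
    [[-3,2.8,0.2],[0,0,0]],
    [[-3,2.8,0.2],[0,0,0]]
  ],
  "claw": 4
}}

```text
clock: 1.35
position: [434.4, -155.6, 174.4]
ee_rot: [-0.164, 0.987, 0.0, 0.0]
contact_force: [0.7, -0.5, 0.5]
gripper_width: 40.4
grasp_force: 0.0
```

>>> {"op": "drive_tool", "data": {
  "deltas": [
    [[-3,2.7,0.3],[0,0,0]],
    [[-3,2.7,0.3],[0,0,0]],
    [[-3,2.7,0.3],[0,0,0]],
    [[-3,2.7,0.3],[0,0,0]],
    [[-3,2.7,0.3],[0,0,0]],
    [[-3,2.7,0.3],[0,0,0]],
    [[0,0,0],[0,0,6.5]],
    [[0,0,0],[0,0,6.5]],
    [[0,0,0],[0,0,6.5]],
    [[0,0,0],[0,0,6.7]],
    [[0,0,0],[0,0,0]],
    [[0,0,0],[0,0,0]]
  ]
}}

```text
clock: 2.55
position: [551.9, 54.2, 156.2]
ee_rot: [0.063, 0.998, -0.0, -0.0]
contact_force: [0.2, -0.2, 0.4]
gripper_width: 40.0
grasp_force: 0.0
```

```bash
python3 - <<'E'
from h import *
need(-67,-3,12,90)
E
```

```text
delta cm [-0.27  0.09 14.42] turn z 0.2 tz [-0. -0. -1.] now holder [-69.6  -3.8] [551.9  54.2 156.2] F [ 0.2 -0.2  0.4] t 2.55 w 40.0
```

>>> {"op": "drive_tool", "data": {
  "deltas": [
    [[-0.3,0.1,2],[0,0,0]],
    [[0,0,2.5],[0,0,0]],
    [[0,0,2.5],[0,0,0]],
    [[0,0,2],[0,0,0]],
    [[0,0,2],[0,0,0]],
    [[0,0,1],[0,0,0]],
    [[0,0,1],[0,0,0]],
    [[0,0,0.5],[0,0,0]],
    [[0,0,0.5],[0,0,0]],
    [[0,0,0.3],[0,0,0]],
    [[0,0,0],[0,0,0]]
  ]
}}

```text
clock: 3.65
position: [555.2, 54.8, 13.4]
ee_rot: [0.064, 0.998, 0.0, 0.0]
contact_force: [0.1, -0.3, 0.0]
gripper_width: 40.0
grasp_force: 0.0
```

```bash
python3 - <<'E'
from h import *
need(-67,-3,12,90)
d=get_image("top");cv2.imwrite("pics/top2.png",cv2.resize(d["img"][100:265,215:400,::-1],None,fx=4,fy=3.6,interpolation=cv2.INTER_CUBIC))
E
```

```text
delta cm [ 0.06 -0.02  0.14] turn z 0.0 tz [ 0.  0. -1.] now holder [-66.4  -2.8] [555.2  54.8  13.4] F [ 0.1 -0.3  0. ] t 3.65 w 40.0
```

View pics/top2.png

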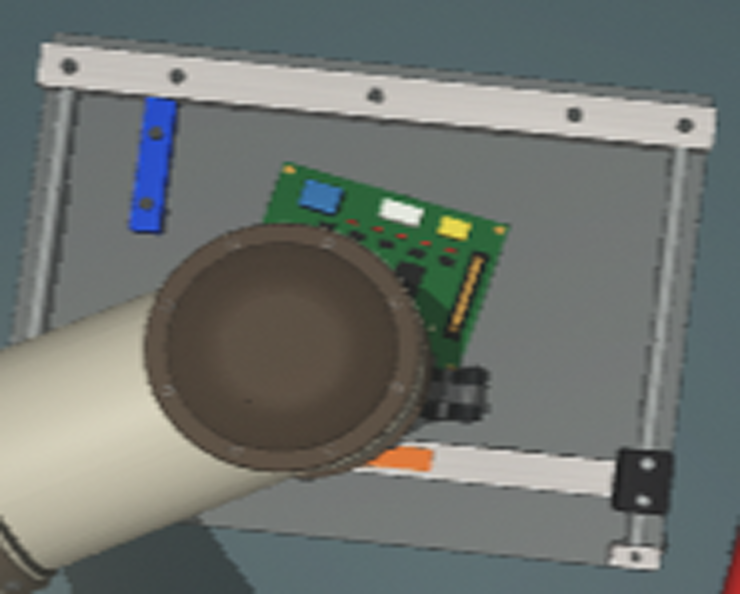

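>>> {"op": "drive_tool", "data": {
  "deltas": [
    [[0,0,0.1],[0,0,0]],
    [[-0.4,0,0],[0,0,0]],
    [[-0.4,0,0],[0,0,0]],
    [[-0.4,0,0],[0,0,0]],
    [[-0.4,0,0],[0,0,0]],
    [[-0.4,0,0],[0,0,0]],
    [[-0.4,0,0],[0,0,0]],
    [[-0.4,0,0],[0,0,0]],
    [[-0.4,0,0],[0,0,0]],
    [[-0.4,0,0],[0,0,0]],
    [[-0.4,0,0],[0,0,0]]
  ]
}}

```text
clock: 4.8
position: [595.2, 49.6, 12.4]
ee_rot: [0.064, 0.998, -0.0, -0.0]
contact_force: [0.3, 0.6, -0.2]
gripper_width: 39.8
grasp_force: 0.0
```

```bash
python3 - <<'E'
from h import *
need(-16,-3,13,90)
d=get_image("top");cv2.imwrite("pics/top3.png",cv2.resize(d["img"][100:265,215:400,::-1],None,fx=4,fy=3.6,interpolation=cv2.INTER_CUBIC))
E
```

```text
delta cm [-1.01 -0.02 -0.06] turn z 0.0 tz [-0. -0. -1.] now holder [-26.1  -2.8] [595.2  49.6  12.4] F [ 0.3  0.6 -0.2] t 4.8 w 39.8
```

View pics/top3.png

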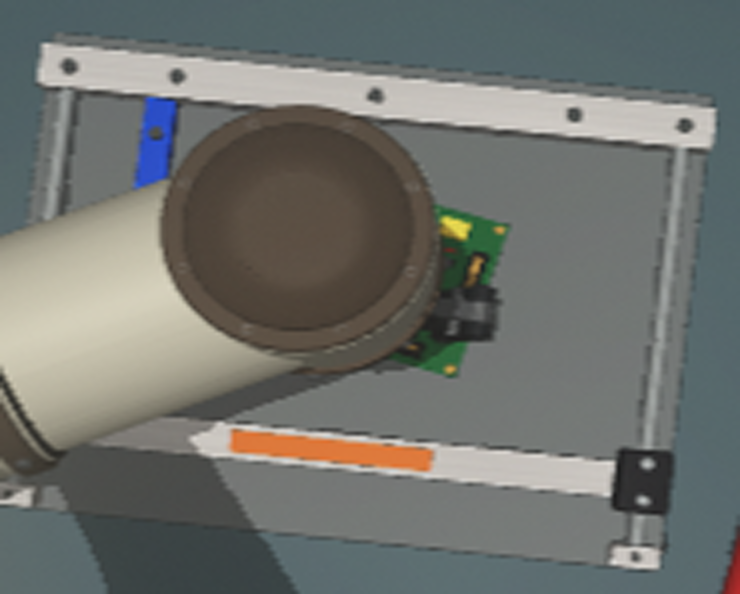

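The board has not moved (corner still at (455,370)): the partly open fingers stand back from the TCP and passed over the header. I'll back out and find the tip height by lightly touching the bed.

>>> {"op": "drive_tool", "data": {
  "deltas": [
    [[0,0,-0.8],[0,0,0]],
    [[0.9,0,0],[0,0,0]],
    [[0.9,0,0],[0,0,0]],
    [[0.9,0,0],[0,0,0]],
    [[0.9,0,0],[0,0,0]],
    [[0.4,0,0],[0,0,0]],
    [[0,0,0.8],[0,0,0]],
    [[0,0,0.2],[0,0,0]],
    [[0,0,0.2],[0,0,0]],
    [[0,0,0.1],[0,0,0]],
    [[0,0,0],[0,0,0]]
  ]
}}

```text
clock: 5.95
position: [555.3, 54.7, 7.1]
ee_rot: [0.064, 0.998, -0.0, -0.0]
contact_force: [1.0, -0.7, -0.5]
gripper_width: 40.0
grasp_force: 0.0
```

>>> {"op": "drive_tool", "data": {
  "deltas": [
    [[0,0,0.1],[0,0,0]],
    [[0,0,0.1],[0,0,0]],
    [[0,0,0],[0,0,0]]
  ]
}}

```text
clock: 6.25
position: [555.1, 54.8, 5.3]
ee_rot: [0.064, 0.998, -0.0, -0.0]
contact_force: [0.1, 0.5, -0.3]
gripper_width: 40.4
grasp_force: 0.0
```

>>> {"op": "drive_tool", "data": {
  "deltas": [
    [[0,0,0.1],[0,0,0]],
    [[0,0,0.1],[0,0,0]],
    [[0,0,0],[0,0,0]]
  ]
}}

```text
clock: 6.55
position: [555.1, 54.8, 3.3]
ee_rot: [0.064, 0.998, -0.0, -0.0]
contact_force: [-0.8, -1.0, 0.3]
gripper_width: 40.3
grasp_force: 0.0
```

>>> {"op": "drive_tool", "data": {
  "deltas": [
    [[0,0,0.1],[0,0,0]],
    [[0,0,0.1],[0,0,0]],
    [[0,0,0],[0,0,0]]
  ]
}}

```text
clock: 6.85
position: [555.1, 54.8, 1.2]
ee_rot: [0.064, 0.998, -0.0, -0.0]
contact_force: [0.2, -0.3, 0.1]
gripper_width: 40.2
grasp_force: 0.0
```

>>> {"op": "drive_tool", "data": {
  "deltas": [
    [[0,0,-0.2],[0,0,0]],
    [[-0.4,0,0],[0,0,0]],
    [[-0.4,0,0],[0,0,0]],
    [[-0.4,0,0],[0,0,0]],
    [[-0.4,0,0],[0,0,0]],
    [[-0.4,0,0],[0,0,0]],
    [[-0.4,0,0],[0,0,0]],
    [[-0.4,0,0],[0,0,0]],
    [[-0.4,0,0],[0,0,0]],
    [[0,0,0],[0,0,0]]
  ]
}}

```text
clock: 7.85
position: [587.6, 50.7, 3.4]
ee_rot: [0.064, 0.998, 0.0, 0.0]
contact_force: [0.0, 0.2, -0.2]
gripper_width: 40.1
grasp_force: 0.0
```

```bash
python3 - <<'E'
from h import *
need(-16,-3,3,90)
d=get_image("top");cv2.imwrite("pics/top4.png",cv2.resize(d["img"][100:265,215:400,::-1],None,fx=4,fy=3.6,interpolation=cv2.INTER_CUBIC))
E
```

```text
delta cm [-1.78 -0.03  0.04] turn z 0.0 tz [ 0.  0. -1.] now holder [-33.8  -2.7] [587.6  50.7   3.4] F [ 0.   0.2 -0.2] t 7.85 w 40.1
```

View pics/top4.png

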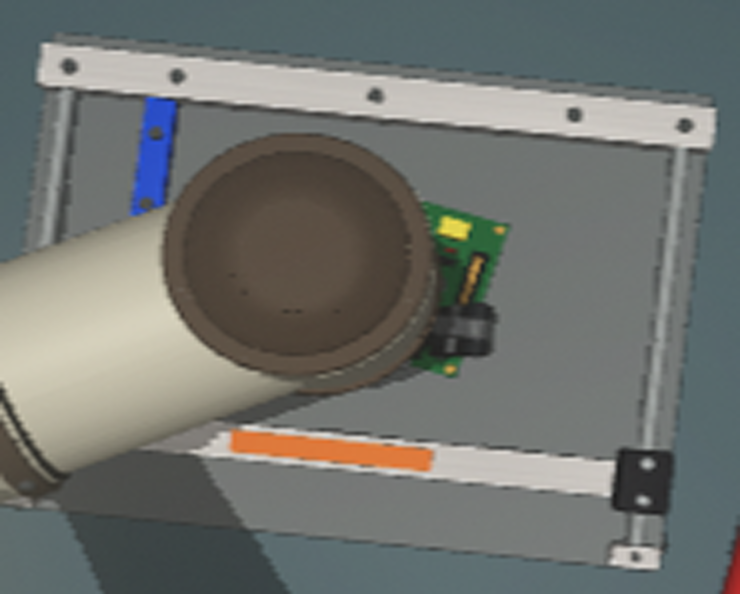

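The board is still where it was. I'll check the finger height from the scene camera.

```bash
python3 - <<'E'
from h import *
d=get_image("scene");s=arm.read_state()["position"];print(s,proj(d,s),proj(d,[*(O+2.7*EX-6.1*EY),12]))
cv2.imwrite("pics/sc5.png",cv2.resize(d["img"][140:300,220:440,::-1],None,fx=3.6,fy=3.6,interpolation=cv2.INTER_CUBIC))
E
```

```text
[586.8786815   50.68759067   3.33089022] [[332.77598284 216.90115   ]] [[322.06622351 223.14661233]]
```

View pics/sc5.png

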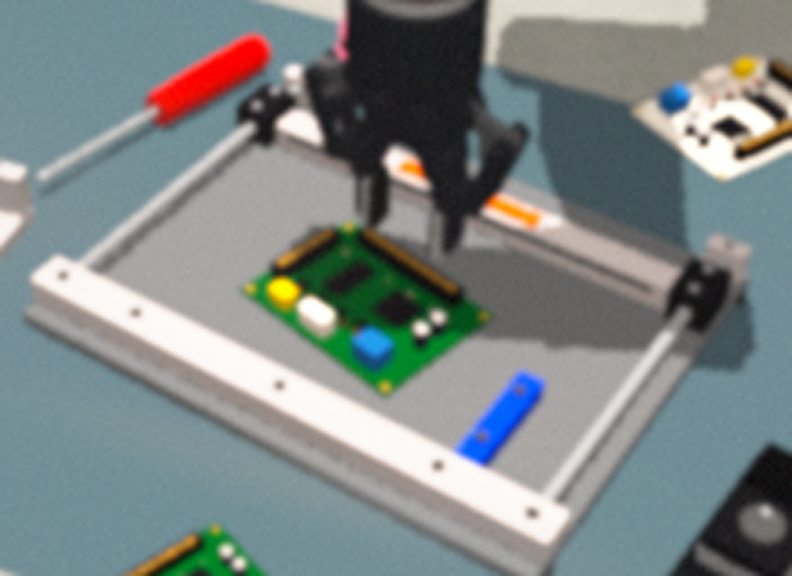

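The tips at crop (372,222) and (447,253) hover clear of the board, higher than the TCP suggests at this opening. I'll retreat and descend until they touch the bed.

>>> {"op": "drive_tool", "data": {
  "deltas": [
    [[0.8,0,0],[0,0,0]],
    [[0.8,0,0],[0,0,0]],
    [[0.8,0,0],[0,0,0]],
    [[0.8,0,0],[0,0,0]],
    [[0,0,0.1],[0,0,0]],
    [[0,0,0.1],[0,0,0]],
    [[0,0,0.1],[0,0,0]],
    [[0,0,0.1],[0,0,0]],
    [[0,0,0],[0,0,0]]
  ]
}}

```text
clock: 8.85
position: [555.3, 54.7, -0.9]
ee_rot: [0.064, 0.998, -0.0, -0.0]
contact_force: [-0.3, -0.8, 0.4]
gripper_width: 39.9
grasp_force: 0.0
```

>>> {"op": "drive_tool", "data": {
  "deltas": [
    [[0,0,0.1],[0,0,0]],
    [[0,0,0.1],[0,0,0]],
    [[0,0,0],[0,0,0]]
  ]
}}

```text
clock: 9.15
position: [555.1, 54.7, -2.8]
ee_rot: [0.064, 0.998, -0.0, -0.0]
contact_force: [-0.2, 0.0, -1.1]
gripper_width: 40.1
grasp_force: 0.0
```

>>> {"op": "drive_tool", "data": {
  "deltas": [
    [[0,0,0.1],[0,0,0]],
    [[0,0,0.1],[0,0,0]],
    [[0,0,0],[0,0,0]]
  ]
}}

```text
clock: 9.45
position: [555.1, 54.8, -4.7]
ee_rot: [0.064, 0.998, -0.0, -0.0]
contact_force: [-0.3, -0.7, -0.9]
gripper_width: 40.1
grasp_force: 0.0
```

>>> {"op": "drive_tool", "data": {
  "deltas": [
    [[0,0,0.1],[0,0,0]],
    [[0,0,0.1],[0,0,0]],
    [[0,0,0.1],[0,0,0]]
  ]
}}

```text
clock: 9.75
position: [555.2, 54.8, -7.7]
ee_rot: [0.064, 0.998, 0.0, 0.0]
contact_force: [-0.4, 1.3, -0.9]
gripper_width: 39.7
grasp_force: 0.0
```

>>> {"op": "drive_tool", "data": {
  "deltas": [
    [[0,0,0.1],[0,0,0]],
    [[0,0,0.1],[0,0,0]],
    [[0,0,0.1],[0,0,0]]
  ]
}}

```text
clock: 10.05
position: [555.2, 54.8, -10.7]
ee_rot: [0.064, 0.998, 0.0, 0.0]
contact_force: [-0.3, -0.1, -0.1]
gripper_width: 39.8
grasp_force: 0.0
```

```bash
python3 - <<'E'
from h import *
d=get_image("scene");s=arm.read_state()["position"];print(s,proj(d,s),proj(d,s+[0,0,13]),proj(d,s+[0,0,30]),arm.read_state()["contact_force"])
cv2.imwrite("pics/sc6.png",cv2.resize(d["img"][150:250,270:400,::-1],None,fx=6,fy=6,interpolation=cv2.INTER_CUBIC))
E
```

```text
[555.06953019  54.77994938 -10.84593961] [[340.28528401 213.55164867]] [[340.51599591 209.20523963]] [[340.82406479 203.40149335]] [-0.57986678 -0.36405308 -0.21959963]
```

View pics/sc6.png

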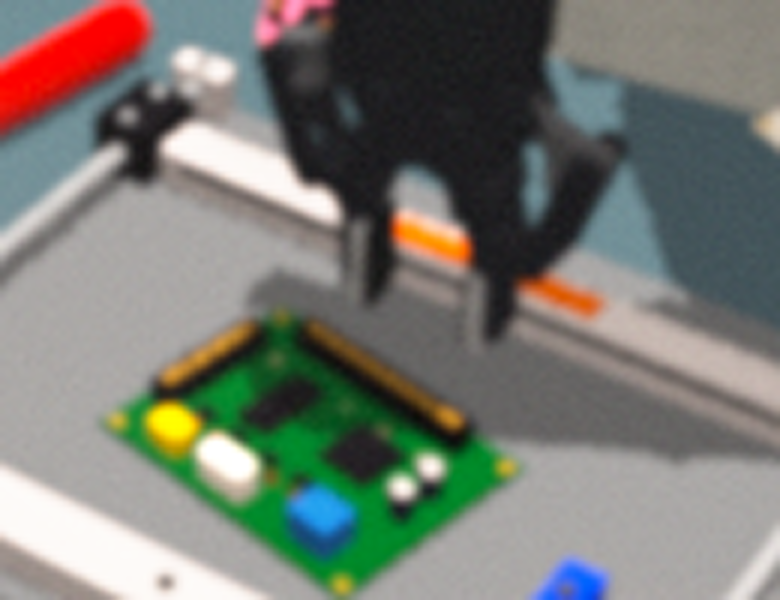

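The tips at crop (365,303) and (488,347) fit about 28 mm above the reported TCP, so about z = 17 now. I'll keep lowering for a light touch.

>>> {"op": "drive_tool", "data": {
  "deltas": [
    [[0,0,0.1],[0,0,0]],
    [[0,0,0.1],[0,0,0]],
    [[0,0,0.1],[0,0,0]]
  ]
}}

```text
clock: 10.4
position: [555.2, 54.8, -13.7]
ee_rot: [0.064, 0.998, -0.0, 0.0]
contact_force: [-0.6, 0.3, -0.9]
gripper_width: 40.2
grasp_force: 0.0
```

>>> {"op": "drive_tool", "data": {
  "deltas": [
    [[0,0,0.1],[0,0,0]],
    [[0,0,0.1],[0,0,0]]
  ]
}}

```text
clock: 10.6
position: [555.2, 54.8, -15.6]
ee_rot: [0.064, 0.998, 0.0, 0.0]
contact_force: [-0.0, 0.5, 0.5]
gripper_width: 39.6
grasp_force: 0.0
```

>>> {"op": "drive_tool", "data": {
  "deltas": [
    [[0,0,0.1],[0,0,0]],
    [[0,0,0.1],[0,0,0]]
  ]
}}

```text
clock: 10.8
position: [555.2, 54.8, -17.7]
ee_rot: [0.064, 0.998, 0.0, -0.0]
contact_force: [0.5, 0.1, -0.5]
gripper_width: 40.6
grasp_force: 0.0
```

>>> {"op": "drive_tool", "data": {
  "deltas": [
    [[0,0,0.1],[0,0,0]],
    [[0,0,0.1],[0,0,0]]
  ]
}}

```text
clock: 11.0
position: [555.2, 54.8, -19.7]
ee_rot: [0.064, 0.998, 0.0, 0.0]
contact_force: [0.1, -0.3, 1.3]
gripper_width: 40.1
grasp_force: 0.0
```

>>> {"op": "drive_tool", "data": {
  "deltas": [
    [[0,0,0.1],[0,0,0]],
    [[0,0,0.1],[0,0,0]]
  ]
}}

```text
clock: 11.2
position: [555.2, 54.8, -21.7]
ee_rot: [0.064, 0.998, 0.0, 0.0]
contact_force: [-1.0, 0.2, 0.7]
gripper_width: 39.9
grasp_force: 0.0
```

```bash
python3 - <<'E'
from h import *
d=get_image("scene");s=arm.read_state()["position"]
g=d["img"].max(2)
for sg in(1,-1):
    xy=s[:2]+sg*26*EY
    print(sg,[ (z,np.round(proj(d,[*xy,z])[0],1)) for z in(-20,0,10,20)])
print(s)
for r in range(196,222): print(r,g[r,318:364:2])
E
```

```text
1 [(-20, array([350., 221.])), (0, array([350.5, 214.4])), (10, array([350.8, 211. ])), (20, array([351. , 207.5]))]
-1 [(-20, array([330.4, 212.2])), (0, array([330.6, 205.6])), (10, array([330.7, 202.2])), (20, array([330.8, 198.8]))]
[555.08362777  54.76743929 -21.83072983]
196 [112 128 146 152 116  91  83  28  35 113 145 132 117 118 116  55  34  33
  35  34  31  32  67]
197 [106 109 120 127 100  91  81  29  36 103 141 144 138 117  97  50  33  31
  34  31  33  40 121]
198 [100 102 105 112  86  92  81  26  33  86 127 141 146 140 106  55  35  36
  28  31  35  64 167]
199 [103 106 102 100  82  96  80  27  42  85 110 124 139 146 122  81  47  32
  31  33  34 100 197]
200 [100 102 103 102  92 102  73  28  47  93 102 106 122 134 119 110  68  30
  31  40  55 134 200]
201 [ 99  97  99 100 101 108  69  31  65  98 101 101 106 112 106 119  84  33
  33  51  80 149 193]
202 [ 96  86  90  99 102 111  67  49  84 102 101 103 103 102  95 121  88  31
  38  75  97 135 167]
203 [ 85  66  93  92 103 108  73  65  98 102 105 103 105 102  94 119  82  33
  35  95 117 112 136]
204 [ 72  49 107  96  94 107  
[... 1051 characters left out ...]
00 100]
215 [ 29  32  35  68  80  69  43  25  28  72 113  99  85  98  99 102 104 102
 100 101 104 102 102]
216 [ 30  28  41  70  84  87  66  36  18  40  84 113  94  90  99 101  99 102
 101 101 103 104 104]
217 [ 31  38  57  78  88  90  79  57  31  20  49 101 115 116  96 102 103 102
 101 100 101  98 103]
218 [ 36  53  74  83  87  90  80  71  54  22  24  64 122 169 119  95  99 100
 100 100 101 101 102]
219 [ 55  76  81  80  84  84  79  77  66  45  21  31 104 188 157  85 101 101
 103 101 101 104 102]
220 [ 96 100  90  83  84  71  64  79  83  62  36  18  56 152 151  64  97 101
 101 103 100 101 100]
221 [126 123 114  95  80  60  44  68  94  86  72  38  20  76  90  58  97 101
 103 103 102  99 103]
```

>>> {"op": "drive_tool", "data": {
  "deltas": [
    [[0,0,0.1],[0,0,0]],
    [[0,0,0],[0,0,0]]
  ]
}}

```text
clock: 11.45
position: [555.1, 54.8, -22.7]
ee_rot: [0.064, 0.998, -0.0, -0.0]
contact_force: [-0.3, 0.5, -0.2]
gripper_width: 40.0
grasp_force: 0.0
```

>>> {"op": "drive_tool", "data": {
  "deltas": [
    [[0,0,0.1],[0,0,0]],
    [[0,0,0],[0,0,0]]
  ]
}}

```text
clock: 11.65
position: [555.1, 54.8, -23.7]
ee_rot: [0.064, 0.998, -0.0, -0.0]
contact_force: [0.1, 0.3, 0.4]
gripper_width: 40.0
grasp_force: 0.0
```

>>> {"op": "drive_tool", "data": {
  "deltas": [
    [[0,0,0.1],[0,0,0]],
    [[0,0,0],[0,0,0]]
  ]
}}

```text
clock: 11.85
position: [555.4, 54.8, -24.3]
ee_rot: [0.064, 0.998, 0.0, 0.0]
contact_force: [-0.5, -0.3, 2.2]
gripper_width: 40.1
grasp_force: 1.2
```

Bed touched at TCP z = -24.3 (2.2 N), so the tips stand 34 mm above the reported TCP at this opening. I'll raise them 5 mm and push.

>>> {"op": "drive_tool", "data": {
  "deltas": [
    [[0,0,-0.5],[0,0,0]],
    [[-0.4,0,0],[0,0,0]],
    [[-0.4,0,0],[0,0,0]],
    [[-0.4,0,0],[0,0,0]],
    [[-0.4,0,0],[0,0,0]],
    [[-0.4,0,0],[0,0,0]],
    [[-0.4,0,0],[0,0,0]],
    [[-0.4,0,0],[0,0,0]],
    [[-0.4,0,0],[0,0,0]],
    [[0,0,0],[0,0,0]]
  ]
}}

```text
clock: 12.85
position: [587.9, 50.8, -19.6]
ee_rot: [0.064, 0.998, 0.0, 0.001]
contact_force: [-0.2, -0.6, 0.4]
gripper_width: 39.9
grasp_force: 0.0
```

```bash
cat >> h.py <<'E'
def board():
    "board centre/yaw in holder from long header-free scene view: green hull on plane z=12"
    d=get_image("scene");h=cv2.cvtColor(d["img"],cv2.COLOR_RGB2HSV)
    m=cv2.inRange(h,(45,90,30),(80,255,255));m[:190]=0;m[265:]=0;m[:,:255]=0;m[:,440:]=0
    m=cv2.morphologyEx(m,cv2.MORPH_CLOSE,np.ones((7,7),np.uint8))
    P=cast(d,big(m),12);c,s,a=cv2.minAreaRect(P[:,:2].astype(np.float32))
    print("board",toh(c),np.round(s,1),"yaw rel",round((a-PSI+45)%90-45,1));return d,P
E
python3 - <<'E'
from h import *
need(-16,-3,-20,90);board()
E
```

```text
delta cm [-1.75 -0.04  0.04] turn z 0.0 tz [ 0.001  0.    -1.   ] now holder [-33.5  -2.6] [587.9  50.8 -19.6] F [-0.2 -0.6  0.4] t 12.85 w 39.9
board [22.8 -2.1] [119.4  89. ] yaw rel -4.6
```

>>> {"op": "drive_tool", "data": {
  "deltas": [
    [[-0.3,0,0],[0,0,0]],
    [[-0.3,0,0],[0,0,0]],
    [[-0.3,0,0],[0,0,0]],
    [[-0.3,0,0],[0,0,0]],
    [[-0.2,0,0],[0,0,0]],
    [[0,0,0],[0,0,0]]
  ]
}}

```text
clock: 13.5
position: [601.4, 48.9, -19.6]
ee_rot: [0.064, 0.998, 0.0, 0.0]
contact_force: [0.8, 0.1, 0.1]
gripper_width: 40.1
grasp_force: 0.1
```

```bash
python3 - <<'E'
from h import *
need(-11.5,-3,-20,90);board()
E
```

```text
delta cm [-0.84 -0.03  0.04] turn z 0.0 tz [ 0.001  0.    -1.   ] now holder [-19.9  -2.7] [601.4  48.9 -19.6] F [0.8 0.1 0.1] t 13.5 w 40.1
board [30.9  1.6] [119.3  83. ] yaw rel -0.0
```

Board is now square to the rail (yaw 0.0), with about 5 mm left in x. Going round to the short header for the y push.

>>> {"op": "drive_tool", "data": {
  "deltas": [
    [[0.8,0,0],[0,0,0]],
    [[0.8,0,0],[0,0,0]],
    [[0,0,-3],[0,0,0]],
    [[0,0,-3],[0,0,0]],
    [[0,2,0],[0,0,-8]],
    [[0,0,0],[0,0,-8]],
    [[0,0,0],[0,0,-8]],
    [[0,0,0],[0,0,-8]],
    [[0,0,0],[0,0,-8]],
    [[0,0,0],[0,0,-8]],
    [[0,0,0],[0,0,-8]],
    [[0,0,0],[0,0,-8]]
  ]
}}

```text
clock: 14.75
position: [586.8, 71.0, 40.5]
ee_rot: [-0.477, 0.879, 0.0, 0.0]
contact_force: [1.0, -0.1, 0.8]
gripper_width: 40.2
grasp_force: 0.0
```

>>> {"op": "drive_tool", "data": {
  "deltas": [
    [[0,0,0],[0,0,-8]],
    [[0,0,0],[0,0,-8]],
    [[0,0,0],[0,0,-8]],
    [[0,0,0],[0,0,-2]],
    [[0,0,0],[0,0,0]]
  ],
  "claw": 3
}}

```text
clock: 15.25
position: [586.8, 70.9, 40.5]
ee_rot: [-0.66, 0.751, 0.0, 0.0]
contact_force: [0.5, 0.4, -0.7]
gripper_width: 29.8
grasp_force: 0.0
```

```bash
python3 - <<'E'
from h import *
need(34.5,-79,-17.5,180);d,P=board()
t=get_image("top");m=masks(t)
g=cv2.morphologyEx(m["green"],cv2.MORPH_CLOSE,np.ones((9,9),np.uint8));c,s,a=rect(t,g,12);print("top",toh(c),s,a)
E
```

```text
delta cm [ 9.63 -7.16  5.8 ] turn z 0.0 tz [-0.  0. -1.] now holder [-37.1  17.3] [586.8  70.9  40.5] F [ 0.5  0.4 -0.7] t 15.25 w 29.8
board [30.9  1.5] [119.4  83. ] yaw rel -0.0
top [ 30.8 -10.4] [94.9 89.9] 82.0
```

>>> {"op": "drive_tool", "data": {
  "deltas": [
    [[3.2,-2.4,0],[0,0,0]],
    [[3.2,-2.4,0],[0,0,0]],
    [[3.2,-2.4,0],[0,0,0]],
    [[0,0,2],[0,0,0]],
    [[0,0,1.5],[0,0,0]],
    [[0,0,1],[0,0,0]],
    [[0,0,0.5],[0,0,0]],
    [[0,0,0.4],[0,0,0]],
    [[0,0,0.2],[0,0,0]],
    [[0,0,0.2],[0,0,0]],
    [[0,0,0],[0,0,0]]
  ]
}}

```text
clock: 16.45
position: [646.7, -33.4, -17.4]
ee_rot: [-0.66, 0.751, -0.0, 0.0]
contact_force: [0.2, -0.0, 0.1]
gripper_width: 30.2
grasp_force: 0.0
```

>>> {"op": "drive_tool", "data": {
  "deltas": [
    [[-0.4,0,0],[0,0,0]],
    [[-0.4,0,0],[0,0,0]],
    [[-0.4,0,0],[0,0,0]],
    [[-0.4,0,0],[0,0,0]],
    [[-0.4,0,0],[0,0,0]],
    [[-0.4,0,0],[0,0,0]],
    [[0,0,0],[0,0,0]]
  ]
}}

```text
clock: 17.15
position: [649.9, -9.2, -17.6]
ee_rot: [-0.66, 0.751, -0.0, 0.0]
contact_force: [0.1, 0.7, -1.1]
gripper_width: 30.0
grasp_force: 0.0
```

```bash
python3 - <<'E'
from h import *
need(34.5,-26.5,-17.5,180);d,P=board()
E
```

```text
delta cm [-2.76  0.11 -0.  ] turn z 0.1 tz [ 0.  0. -1.] now holder [ 35.7 -54.1] [649.9  -9.2 -17.6] F [ 0.1  0.7 -1.1] t 17.15 w 30.0
board [30.4 13.4] [118.7  83.9] yaw rel -0.0
```

>>> {"op": "drive_tool", "data": {
  "deltas": [
    [[-0.4,0,0],[0,0,0]],
    [[-0.4,0,0],[0,0,0]],
    [[-0.4,0,0],[0,0,0]],
    [[-0.4,0,0],[0,0,0]],
    [[-0.4,0,0],[0,0,0]],
    [[-0.2,0,0],[0,0,0]],
    [[0,0,0],[0,0,0]]
  ]
}}

```text
clock: 17.9
position: [652.7, 12.6, -17.6]
ee_rot: [-0.66, 0.751, 0.0, 0.0]
contact_force: [-0.2, 0.5, 0.9]
gripper_width: 30.1
grasp_force: 0.0
```

>>> {"op": "drive_tool", "data": {
  "deltas": [
    [[-0.1,0,0],[0,0,0]],
    [[-0.1,0,0],[0,0,0]],
    [[-0.1,0,0],[0,0,0]]
  ]
}}

```text
clock: 18.2
position: [652.8, 14.8, -17.5]
ee_rot: [-0.66, 0.751, -0.0, -0.0]
contact_force: [-0.5, -0.8, 0.3]
gripper_width: 29.7
grasp_force: 0.5
```

```bash
python3 - <<'E'
from h import *
need(34.5,-26.5,-17.5,180);d,P=board()
E
```

```text
delta cm [-0.34  0.1  -0.  ] turn z 0.0 tz [-0. -0. -1.] now holder [ 35.5 -29.9] [652.8  14.8 -17.5] F [-0.5 -0.8  0.3] t 18.2 w 29.7
board [30.4 36.9] [118.1  84.1] yaw rel -0.0
```

>>> {"op": "drive_tool", "data": {
  "deltas": [
    [[-0.1,0,0],[0,0,0]],
    [[-0.1,0,0],[0,0,0]],
    [[0,0,0],[0,0,0]]
  ]
}}

```text
clock: 18.55
position: [653.2, 17.1, -17.6]
ee_rot: [-0.66, 0.751, 0.0, 0.0]
contact_force: [0.1, -0.8, -0.0]
gripper_width: 29.8
grasp_force: 0.4
```

>>> {"op": "drive_tool", "data": {
  "deltas": [
    [[-0.1,0,0],[0,0,0]],
    [[0,0,0],[0,0,0]]
  ]
}}

```text
clock: 18.75
position: [653.3, 18.0, -17.6]
ee_rot: [-0.66, 0.751, -0.0, -0.0]
contact_force: [-0.2, -1.4, 0.5]
gripper_width: 30.1
grasp_force: 0.5
```

```bash
python3 - <<'E'
from h import *
need(34.5,-26.5,-17.5,180);d,P=board()
E
```

```text
delta cm [-0.02  0.11 -0.01] turn z 0.0 tz [ 0. -0. -1.] now holder [ 35.6 -26.7] [653.3  18.  -17.6] F [-0.2 -1.4  0.5] t 18.75 w 30.1
board [30.4 40.3] [118.  84.] yaw rel -0.2
```

One more small step to confirm the stop by force.

>>> {"op": "drive_tool", "data": {
  "deltas": [
    [[-0.1,0,0],[0,0,0]],
    [[0,0,0],[0,0,0]]
  ]
}}

```text
clock: 19.0
position: [653.1, 18.1, -17.6]
ee_rot: [-0.66, 0.751, -0.0, -0.001]
contact_force: [-0.7, -4.6, -0.6]
gripper_width: 30.0
grasp_force: 2.3
```

>>> {"op": "drive_tool", "data": {
  "deltas": [
    [[-0.1,0,0],[0,0,0]],
    [[0,0,0],[0,0,0]]
  ]
}}

```text
clock: 19.2
position: [652.9, 18.2, -17.6]
ee_rot: [-0.66, 0.751, -0.0, -0.001]
contact_force: [0.0, -8.0, 0.0]
gripper_width: 29.9
grasp_force: 3.8
```

>>> {"op": "drive_tool", "data": {
  "deltas": [
    [[0.3,0,0],[0,0,0]],
    [[0.7,0,0],[0,0,0]],
    [[1,0,-1],[0,0,0]],
    [[0,0,-2.5],[0,0,0]],
    [[0,0,-2.5],[0,0,8]],
    [[0,2,0],[0,0,8]],
    [[0,2,0],[0,0,8]],
    [[0,2,0],[0,0,8]],
    [[0,2,0],[0,0,8]],
    [[0,0,0],[0,0,8]],
    [[0,0,0],[0,0,8]],
    [[0,0,0],[0,0,8]]
  ],
  "claw": 3
}}

```text
clock: 20.4
position: [581.1, 36.5, 43.5]
ee_rot: [-0.159, 0.987, 0.0, 0.001]
contact_force: [0.2, -0.6, 0.5]
gripper_width: 30.0
grasp_force: 0.0
```

>>> {"op": "drive_tool", "data": {
  "deltas": [
    [[0,0,0],[0,0,8]],
    [[0,0,0],[0,0,8]],
    [[0,0,0],[0,0,8]],
    [[0,0,0],[0,0,2]],
    [[0,0,0],[0,0,0]]
  ],
  "claw": 4
}}

```text
clock: 20.9
position: [581.2, 36.3, 43.3]
ee_rot: [0.064, 0.998, 0.0, 0.001]
contact_force: [-0.3, -0.2, -0.7]
gripper_width: 39.8
grasp_force: 0.0
```

```bash
python3 - <<'E'
from h import *
need(-42,39,-19.5,90);d,P=board()
E
```

```text
delta cm [0.37 5.68 6.28] turn z 0.0 tz [ 0.001  0.001 -1.   ] now holder [-38.3 -17.8] [581.2  36.3  43.3] F [-0.3 -0.2 -0.7] t 20.9 w 39.8
board [30.5 40.1] [117.8  83.9] yaw rel -0.0
```

>>> {"op": "drive_tool", "data": {
  "deltas": [
    [[0.2,2.9,0],[0,0,0]],
    [[0.2,2.8,0],[0,0,0]],
    [[0,0,2],[0,0,0]],
    [[0,0,2],[0,0,0]],
    [[0,0,1],[0,0,0]],
    [[0,0,0.7],[0,0,0]],
    [[0,0,0.4],[0,0,0]],
    [[0,0,0.1],[0,0,0]],
    [[0,0,0],[0,0,0]]
  ]
}}

```text
clock: 21.85
position: [584.6, 93.5, -19.1]
ee_rot: [0.064, 0.998, 0.0, 0.0]
contact_force: [-0.7, 0.2, -0.2]
gripper_width: 40.1
grasp_force: 0.0
```

>>> {"op": "drive_tool", "data": {
  "deltas": [
    [[-0.5,0,0],[0,0,0]],
    [[-0.5,0,0],[0,0,0]],
    [[-0.4,0,0],[0,0,0]],
    [[-0.3,0,0],[0,0,0]],
    [[-0.3,0,0],[0,0,0]],
    [[-0.2,0,0],[0,0,0]],
    [[-0.1,0,0],[0,0,0]],
    [[-0.1,0,0],[0,0,0]],
    [[0,0,0],[0,0,0]]
  ]
}}

```text
clock: 22.75
position: [607.6, 90.2, -19.7]
ee_rot: [0.064, 0.998, -0.0, -0.0]
contact_force: [-0.4, 0.1, -0.1]
gripper_width: 39.7
grasp_force: 0.5
```

```bash
python3 - <<'E'
from h import *
need(-14.5,39,-19.5,90);d,P=board()
E
```

```text
delta cm [-0.45 -0.01 -0.02] turn z 0.0 tz [-0.001 -0.    -1.   ] now holder [-19.   39.1] [607.6  90.2 -19.7] F [-0.4  0.1 -0.1] t 22.75 w 39.7
board [31.  40.1] [117.8  82.7] yaw rel -0.0
```

>>> {"op": "drive_tool", "data": {
  "deltas": [
    [[-0.2,0,0],[0,0,0]],
    [[-0.2,0,0],[0,0,0]],
    [[-0.1,0,0],[0,0,0]],
    [[0,0,0],[0,0,0]]
  ]
}}

```text
clock: 23.2
position: [613.1, 89.6, -19.7]
ee_rot: [0.064, 0.998, -0.0, 0.0]
contact_force: [-1.6, 0.2, 0.4]
gripper_width: 40.0
grasp_force: 0.3
```

>>> {"op": "drive_tool", "data": {
  "deltas": [
    [[-0.1,0,0],[0,0,0]],
    [[0,0,0],[0,0,0]]
  ]
}}

```text
clock: 23.4
position: [614.0, 89.6, -19.6]
ee_rot: [0.064, 0.998, 0.0, 0.0]
contact_force: [0.4, -0.1, -0.5]
gripper_width: 40.1
grasp_force: 0.4
```

>>> {"op": "drive_tool", "data": {
  "deltas": [
    [[-0.1,0,0],[0,0,0]],
    [[0,0,0],[0,0,0]]
  ]
}}

```text
clock: 23.6
position: [615.0, 89.5, -19.6]
ee_rot: [0.064, 0.998, 0.0, 0.0]
contact_force: [0.0, -0.7, -1.6]
gripper_width: 40.2
grasp_force: 0.4
```

>>> {"op": "drive_tool", "data": {
  "deltas": [
    [[-0.1,0,0],[0,0,0]],
    [[0,0,0],[0,0,0]]
  ]
}}

```text
clock: 23.8
position: [616.1, 89.4, -19.6]
ee_rot: [0.064, 0.998, 0.0, 0.0]
contact_force: [-0.6, -0.4, -0.2]
gripper_width: 39.5
grasp_force: 0.3
```

>>> {"op": "drive_tool", "data": {
  "deltas": [
    [[-0.1,0,0],[0,0,0]],
    [[0,0,0],[0,0,0]]
  ]
}}

```text
clock: 24.0
position: [616.4, 89.3, -19.6]
ee_rot: [0.064, 0.998, -0.0, -0.0]
contact_force: [-3.0, 0.3, 0.7]
gripper_width: 40.0
grasp_force: 1.3
```

```bash
python3 - <<'E'
from h import *
need(-14.5,39,-19.5,90);d,P=board()
E
```

```text
delta cm [ 0.44 -0.03 -0.01] turn z 0.0 tz [-0.001 -0.    -1.   ] now holder [-10.1  39.3] [616.4  89.3 -19.6] F [-3.   0.3  0.7] t 24.0 w 40.0
board [35.3 37. ] [111.6  74.1] yaw rel -0.0
```

The board meets the fixed rail (3 N). One more millimetre to firm it up, then back off and go behind the sliding rail.

>>> {"op": "drive_tool", "data": {
  "deltas": [
    [[-0.1,0,0],[0,0,0]],
    [[0,0,0],[0,0,0]]
  ]
}}

```text
clock: 24.25
position: [616.5, 89.2, -19.6]
ee_rot: [0.064, 0.998, -0.0, -0.001]
contact_force: [-4.6, 1.0, 3.5]
gripper_width: 40.0
grasp_force: 2.8
```

>>> {"op": "drive_tool", "data": {
  "deltas": [
    [[0.2,0,0],[0,0,0]],
    [[0.8,0,0],[0,0,0]],
    [[1,0,-2],[0,0,0]],
    [[0,0,-3],[0,0,0]],
    [[2,-2,-1],[0,0,0]],
    [[3,-2,0],[0,0,0]],
    [[3,0,0],[0,0,0]],
    [[3,0,0],[0,0,0]],
    [[0,0,0],[0,0,0]]
  ]
}}

```text
clock: 25.15
position: [480.1, 65.4, 40.6]
ee_rot: [0.064, 0.998, -0.0, -0.001]
contact_force: [0.4, -0.1, 0.2]
gripper_width: 39.9
grasp_force: 0.0
```

```bash
python3 - <<'E'
from h import *
need(-138,0,-19.5,90);d,P=board()
h=cv2.cvtColor(d["img"],cv2.COLOR_RGB2HSV);print(rect(d,cv2.inRange(h[:],(5,150,150),(18,255,255)),28))
t=get_image("top");m=masks(t)
g=cv2.morphologyEx(m["green"],cv2.MORPH_CLOSE,np.ones((9,9),np.uint8));c,s,a=rect(t,g,12);print("top",toh(c),s,a)
E
```

```text
delta cm [-0.44  0.2   6.01] turn z 0.1 tz [-0.002 -0.    -1.   ] now holder [-142.3   -2. ] [480.1  65.4  40.6] F [ 0.4 -0.1  0.2] t 25.15 w 39.9
board [35.3 37. ] [111.6  74.1] yaw rel -0.0
(array([-588.5,  520.6]), array([261.5, 246. ]), 89.9)
top [40.4 40.9] [119.5  90.2] 82.6
```

Board measured home at (40.4, 40.9), yaw 0. Now the sliding rail.

>>> {"op": "drive_tool", "data": {
  "deltas": [
    [[-0.2,0,2],[0,0,0]],
    [[0,0,2],[0,0,0]],
    [[0,0,1],[0,0,0]],
    [[0,0,0.6],[0,0,0]],
    [[0,0,0.3],[0,0,0]],
    [[0,0,0.1],[0,0,0]],
    [[0,0,0],[0,0,0]]
  ]
}}

```text
clock: 25.95
position: [486.3, 66.0, -19.2]
ee_rot: [0.064, 0.998, 0.0, 0.0]
contact_force: [0.5, 0.1, 0.1]
gripper_width: 40.0
grasp_force: 0.0
```

>>> {"op": "drive_tool", "data": {
  "deltas": [
    [[-0.4,0,0],[0,0,0]],
    [[-0.5,0,0],[0,0,0]],
    [[-0.5,0,0],[0,0,0]],
    [[-0.4,0,0],[0,0,0]],
    [[-0.4,0,0],[0,0,0]],
    [[-0.5,0,0],[0,0,0]],
    [[-0.5,0,0],[0,0,0]],
    [[-0.5,0,0],[0,0,0]],
    [[-0.5,0,0],[0,0,0]]
  ]
}}

```text
clock: 26.85
position: [527.4, 60.1, -19.8]
ee_rot: [0.064, 0.998, -0.0, -0.001]
contact_force: [-3.8, 0.4, 1.6]
gripper_width: 40.5
grasp_force: 1.9
```

```bash
python3 - <<'E'
from h import *
need(-38,0,-19.5,90)
E
```

```text
delta cm [-5.67  0.11 -0.03] turn z 0.0 tz [-0.001 -0.    -1.   ] now holder [-94.7  -1.1] [527.4  60.1 -19.8] F [-3.8  0.4  1.6] t 26.85 w 40.5
```

>>> {"op": "drive_tool", "data": {
  "deltas": [
    [[-0.5,0,0],[0,0,0]],
    [[-0.5,0,0],[0,0,0]],
    [[-0.5,0,0],[0,0,0]],
    [[-0.5,0,0],[0,0,0]],
    [[-0.5,0,0],[0,0,0]],
    [[-0.5,0,0],[0,0,0]],
    [[-0.5,0,0],[0,0,0]],
    [[-0.5,0,0],[0,0,0]],
    [[-0.5,0,0],[0,0,0]],
    [[-0.4,0,0],[0,0,0]],
    [[-0.3,0,0],[0,0,0]]
  ]
}}

```text
clock: 27.95
position: [579.3, 53.6, -19.7]
ee_rot: [0.064, 0.998, -0.0, -0.0]
contact_force: [-4.1, -1.9, 0.2]
gripper_width: 40.0
grasp_force: 1.7
```

>>> {"op": "drive_tool", "data": {
  "deltas": [
    [[-0.1,0,0],[0,0,0]],
    [[-0.1,0,0],[0,0,0]],
    [[-0.1,0,0],[0,0,0]],
    [[0,0,0],[0,0,0]]
  ]
}}

```text
clock: 28.35
position: [582.1, 53.5, -19.7]
ee_rot: [0.064, 0.998, 0.0, 0.0]
contact_force: [-2.8, -1.7, -0.4]
gripper_width: 40.1
grasp_force: 1.4
```

```bash
python3 - <<'E'
from h import *
need(-34.6,0,-19.5,90)
E
```

```text
delta cm [-0.5   0.06 -0.02] turn z 0.0 tz [ 0.  0. -1.] now holder [-39.6  -0.6] [582.1  53.5 -19.7] F [-2.8 -1.7 -0.4] t 28.35 w 40.1
```

>>> {"op": "drive_tool", "data": {
  "deltas": [
    [[-0.1,0,0],[0,0,0]],
    [[-0.1,0,0],[0,0,0]],
    [[-0.1,0,0],[0,0,0]],
    [[0,0,0],[0,0,0]]
  ]
}}

```text
clock: 28.75
position: [585.2, 53.1, -19.6]
ee_rot: [0.064, 0.998, 0.0, 0.0]
contact_force: [-2.8, -0.8, -2.4]
gripper_width: 39.9
grasp_force: 1.3
```

>>> {"op": "drive_tool", "data": {
  "deltas": [
    [[-0.1,0,0],[0,0,0]],
    [[-0.1,0,0],[0,0,0]],
    [[0,0,0],[0,0,0]]
  ]
}}

```text
clock: 29.05
position: [587.1, 52.9, -19.6]
ee_rot: [0.064, 0.998, 0.0, 0.0]
contact_force: [-4.1, -0.2, -1.7]
gripper_width: 40.0
grasp_force: 1.5
```

>>> {"op": "drive_tool", "data": {
  "deltas": [
    [[-0.1,0,0],[0,0,0]],
    [[0,0,0],[0,0,0]]
  ]
}}

```text
clock: 29.25
position: [587.0, 52.8, -19.6]
ee_rot: [0.064, 0.998, -0.0, -0.001]
contact_force: [-5.9, 1.3, 0.8]
gripper_width: 40.1
grasp_force: 2.9
```

>>> {"op": "drive_tool", "data": {
  "deltas": [
    [[-0.1,0,0],[0,0,0]],
    [[-0.1,0,0],[0,0,0]],
    [[0,0,0],[0,0,0]]
  ]
}}

```text
clock: 29.55
position: [586.9, 52.7, -19.6]
ee_rot: [0.064, 0.998, -0.0, -0.003]
contact_force: [-11.2, 3.7, 3.2]
gripper_width: 40.0
grasp_force: 5.4
```

>>> {"op": "drive_tool", "data": {
  "deltas": [
    [[0.4,0,0],[0,0,0]],
    [[1,0,0],[0,0,0]],
    [[1,0,-2],[0,0,0]],
    [[0,0,-4],[0,0,0]],
    [[0,0,-4],[0,0,0]],
    [[4,-2,-2],[0,0,0]],
    [[4,-3,0],[0,0,0]],
    [[4,-3,0],[0,0,0]],
    [[0,-3,0],[0,0,0]],
    [[0,0,0],[0,0,0]]
  ]
}}

```text
clock: 30.55
position: [432.5, -40.0, 101.6]
ee_rot: [0.065, 0.998, 0.0, 0.002]
contact_force: [1.3, 0.3, -0.2]
gripper_width: 40.0
grasp_force: 0.0
```

```bash
python3 - <<'E'
from h import *
need(-34.6,0,-19.5,90)
t=get_image("top");m=masks(t)
g=cv2.morphologyEx(m["green"],cv2.MORPH_CLOSE,np.ones((9,9),np.uint8));c,s,a=rect(t,g,12);print("top",toh(c),s,a)
c,s,a=rect(t,m["orange"],28);print("rail travel",toh(c)[0]+10+105,a)
cv2.imwrite("pics/top9.png",cv2.resize(t["img"][100:265,215:400,::-1],None,fx=4,fy=3.6,interpolation=cv2.INTER_CUBIC))
E
```

```text
delta cm [-14.07  11.26  12.18] turn z -0.1 tz [ 0.004  0.001 -1.   ] now holder [-175.9 -112.6] [432.5 -40.  101.6] F [ 1.3  0.3 -0.2] t 30.55 w 40.0
top [41.3 41. ] [119.3  88.4] 82.6
rail travel 100.4 82.5
```

View pics/top9.png

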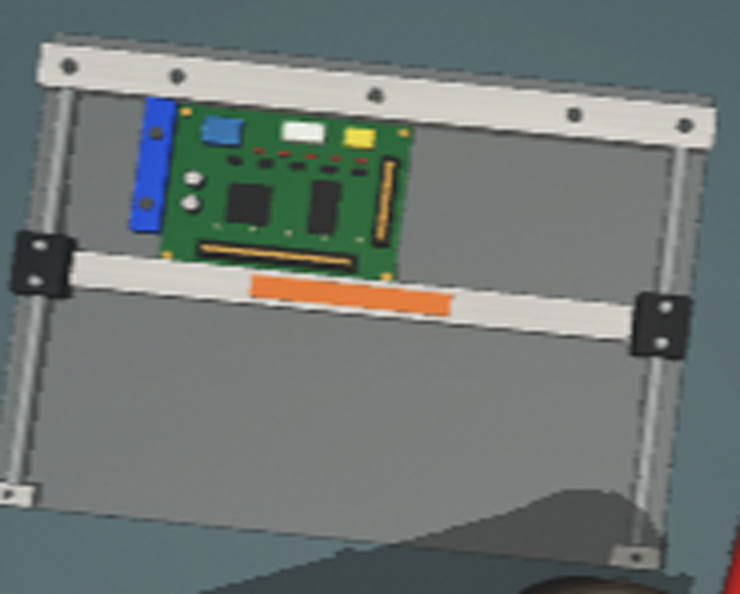

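The board lies flush against the fixed rail at about row 110 and the blue stop at about column 172. The sliding rail is tight against it at row 270, with a travel of 100.4 mm, and the arm is clear.

```bash
python3 -c "
from bench import arm
print(arm.job_done())"
```

```text
the job is handed in; nothing more can be done
None
```

The board is flush against the fixed rail and the blue end stop, the sliding rail is pushed up against it (measured travel 100.4 mm, expected 100), the bystanders were not touched, and the job was handed in at about 30.6 s.

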